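# Put together the spindle bearing of a weaving stand

## Robot

A 7-joint arm with a two-finger parallel gripper is mounted at the origin on the work surface. World frame = base frame: x ahead of the robot, y to its left, z up, the work surface at z = 0. Lengths are in m, angles in rad, forces in N, time in s.
With the tool pointing down it reaches from about 0.425 to 0.875 m from the base axis. Payload 8.4 kg.
Tool frame: the origin (TCP) lies at the very end of the fingers, on their centre line; the grasp point (between the pads) lies 19 mm behind it; y points along the fingers, x is the direction in which the jaws open and shut, and the axes are right-handed (so a half turn about y gives the same grasp; the last joint's range is limited). The gripper opens to 87 mm and grips with 3 to 60 N. Pads are 19 mm wide; open, the fingers measure 117 mm over their backs; the gripper's body (75 mm by 190 mm) begins 51 mm behind the grasp point.
Start: joints at [1.161, 0.333, 0.04, 1.465, -0.013, 1.343, -0.059], TCP at [0.199, -0.619, 0.196] pointing down, gripper open.
Joint ranges: [-2.58, 2.58], [-0.38, 2.09], [-1.3, 1.39], [0.25, 2.4], [-1.5, 4.64], [0.08, 2.09], [-2.65, 2.65]. Speed limits (rad/s): [2.22, 2.22, 2.79, 2.79, 3.14, 3.14, 3.14].

## Interface

Orientations are given as a rotation vector (axis times angle).
In Python, from station import bot, cams gives the robot as it stands. Calls block until the motion is done:
- bot.movep(position, orientation): joint-space move of the TCP to a pose.
- bot.move_straight(position, rotation=None, rate=0.15, threshold=None): straight line of the TCP; rotation=None keeps the orientation; rate is the mean speed in m/s. With threshold (N) it stops when the force on the tool has changed by that much, and returns True; else False.
- bot.goto_joints(angles): joint-space move.
- bot.let_go() and bot.clamp(): open the fingers fully, or close them until they stop; the grip force is fixed at half the most.
- bot.sleep(seconds).
- bot.inverse_kinematics(position, orientation): joint angles nearest the present ones, or None.
- bot.get_state(): the state.
- cams.read_camera(name): name is "side" or "top"; returns a dict with "img" (480x640x3 uint8, blue, green, red), "fx", "fy", "cx", "cy" (pixels), "R" (3x3) and "t" (3): a world point X has camera coordinates R X + t. Camera axes: x right, y down, z forward; pixel columns grow to the right and rows downward; lengths in m; the calibration is good to about 2 mm. A picture is of the moment at which its call begins. There is no depth.
A pose or a line that the arm cannot do raises bot.PlanningError and nothing moves.
- bot.hand_in(): hands the job in, once; it reports no verdict.
The state is a dict: "time_s": time; "q": joint angles; "dq": joint speeds; "effort": joint torques, N m; "position": TCP position; "tcp_rot": TCP orientation; "wrist_force": force on the tool from outside, world axes, zero at the start; "wrist_torque": the same for the moment, N m; "finger_gap": finger opening in m.
Only numpy, scipy, OpenCV 4.12 (cv2) and the standard library are available. Lean on these libraries where they do the work, as an engineer would, in place of code of your own. Each camera call takes 0.05 s, during which the arm holds its last target.

## Task

Stand the plain wooden barrel squarely in the round pocket of the square base and let go of it, then plug the flanged bushing cap, short end down, fully home in the top of the barrel and let go of it. Then take the long thin spindle from the rack, thread it tapered end down through the cap and on into the hole in the base, and finish while still holding it there, upright and still, its foot about half-way down the base's hole and clear of the tabletop, so that I can tighten the set screw. Leave the other things on the table where they are.

Things in the scene. Friction and masses are not known exactly. Their poses are not given: they have to be found in the camera images.
- stand_base: wooden base of the weaving stand, fixed: a block 110 x 110 mm, 40 mm high, with a small wing screw on one side. Origin: centre of its underside, on the table; z up. In its top is a round pocket, 53 mm across with a 3 mm chamfer, 10 mm deep (floor 30 mm above the table); from the middle of the pocket floor a hole 18 mm across, with a 3 mm chamfer, goes 30 mm straight down to the tabletop. This hole is the lower bushing
- pocket_floor (a point): centre of the floor of the base's pocket, 30 mm above the table, at the mouth of the lower bushing; z up along the common axis of pocket and hole
- barrel_center (a point): loose plain wooden barrel: a straight tube 50 mm outside, 35 mm inside, 55 mm high, about 80 g, standing upright on the table (either end may be down). Point: on its axis, half-way up; z along its axis, up at the start. Seated in the pocket, its top is 85 mm above the table and this point 27.5 mm above the pocket floor
- cap_center (a point): loose wooden bushing cap, 60 g, upright on the table: a tube 32 mm outside, 48 mm high, 18 mm hole right through (the upper bushing), with a flange 50 mm across, 8 mm thick. Below the flange a plug 10 mm long, to go into the barrel; above it a boss 30 mm high, to grip. Point: on the axis, half-way up (24 mm above the lower end, 6 mm above the flange's top); z up along the axis
- cap_top (a point): centre of the cap's top face, at the mouth of the upper bushing, 48 mm above its lower end. When the cap is plugged home its flange rests on the barrel, this point is 123 mm above the table and point cap_center 69 mm above the pocket floor
- spindle_center (a point): loose spindle: dark wooden rod 14 mm thick, 200 mm long, about 45 g, standing upright in a hole of the rack, tapered foot down, its foot 10 mm and its top 210 mm above the table; it must be lifted 50 mm to leave the rack. Point: on its axis, half-way along (100 mm from each end); z along its axis towards the top
- spindle_foot (a point): centre of the foot (lower end) of the spindle; the last 10 mm taper from 14 mm to 9 mm across. z along the spindle, up
- rack: rod rack, fixed: wooden block 70 mm (its x) by 160 mm (its y), 60 mm high, with two holes 50 mm deep at y = -45 mm (the spindle) and y = +45 mm (the thick rod). Origin: centre of its underside
- hoop: loose bystander: wooden ring, 84 mm outside, 22 mm high
- secateurs: loose bystander: garden secateurs lying flat, about 190 mm long; origin near the pivot
- mug: loose bystander: white mug, 76 mm across, 90 mm high
- bodkin: loose bystander: screwdriver-like bodkin with wooden handle lying flat, 170 mm long
- mallet: loose bystander: mallet lying flat, 240 mm long
- clip_a: loose bystander: wooden spring clip lying flat, 75 mm long
- clip_b: loose bystander: a second such clip
- thick_rod: loose bystander: dark wooden rod, 22 mm thick and 120 mm long, upright in the rack's other hole 90 mm from the spindle, its top 130 mm above the table; origin at its foot. Too thick for the bearing
Things that resemble listed ones, but are neither listed nor needed, are in the scene too. What is shaped like the part that bears barrel_center but blue or red is not meant.

How it is judged:
By the outcome, as a careful person would: the job done as asked, in the order asked, and still so for the second after the job is handed in, while the arm keeps its last pose, push and grip.
It also fails if it takes over 64 s, if anything falls off the work surface, if the arm or the gripper's body presses on something with over 40 N, if the wrist force passes 120 N, or if a joint passes its speed limit or range.

## Working session

There is one attempt and no reset: what is moved stays moved. The work goes in short steps, each a Python script; the robot and the scene stay as the last script left them, time stands still between calls to the robot, and variables do not carry over. Pictures are saved under pics/ and viewed, and the job is handed in when it is done.

```bash
ls; mkdir -p pics
python3 - <<'E'
from station import bot, cams
import cv2
for n in ("side","top"):
    c=cams.read_camera(n); cv2.imwrite(f"pics/{n}0.png",c["img"])
    print(n,c["fx"],c["cx"],c["cy"],c["R"],c["t"])
s=bot.get_state(); print(s)
E
```

```text
pics
side 577.5965634007107 320.8362637911808 244.8614914349405 [[ 0.96783355 -0.2507009  -0.02114914]
 [-0.1865521  -0.65869497 -0.72891649]
 [ 0.16880919  0.70941525 -0.68427586]] [-0.5210979   0.16873508  1.18437318]
top 523.7375907981109 317.0883401422834 238.85049604725364 [[ 0.00776568 -0.99996613 -0.00272817]
 [-0.99838147 -0.00759961 -0.05636211]
 [ 0.05633947  0.00316145 -0.99840667]] [-0.01154681  0.53442119  1.14691081]
{'time_s': 0.1, 'q': array([ 1.16076805,  0.33382267,  0.03984386,  1.46619337, -0.01340129,
        1.34328907, -0.05849924]), 'dq': array([ 0.00035321, -0.00090875,  0.00126894, -0.00141162,  0.00130628,
       -0.00028702, -0.00137928]), 'effort': array([ 4.53257482e-03, -6.57813907e+01,  1.34032823e+00, -4.04704249e+01,
       -5.96875953e-02,  4.09903249e-02,  1.70064556e-05]), 'position': array([ 0.19864938, -0.61841247,  0.19535403]), 'tcp_rot': array([-1.33956214,  0.97813121, -0.97611229]), 'wrist_force': array([ 0.38062536, -0.59064246,  0.44060916]), 'wrist_torque': array([ 0.02770558, -0.04567585,  0.0169139 ]), 'finger_gap': 0.08715686916242563}
```

View pics/side0.png

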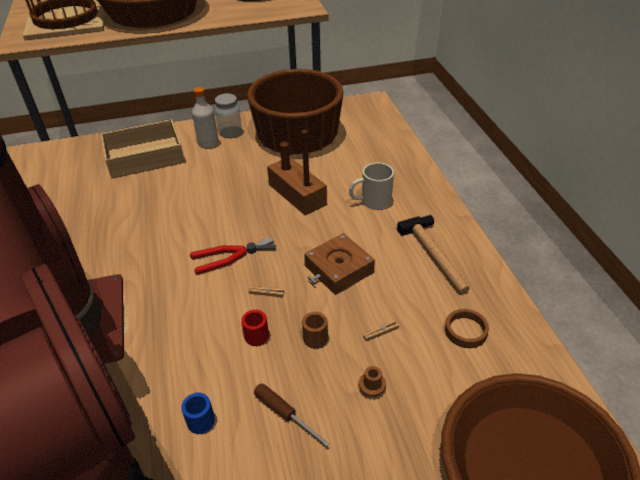

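View pics/top0.png

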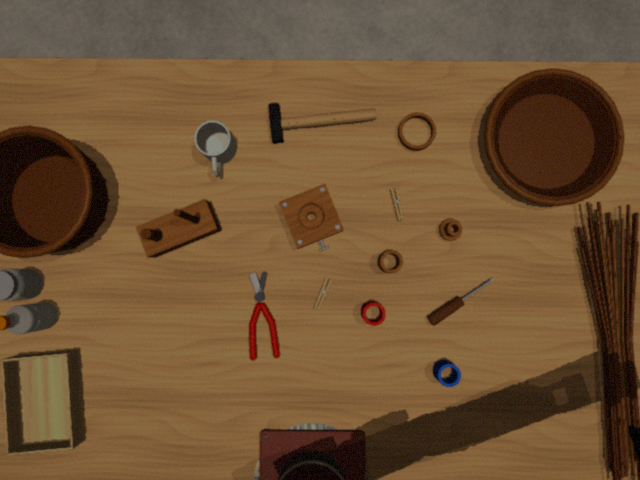

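The side view shows the spindle at about (305,165) in the rack, the base at (340,260), the barrel at (315,330), and the cap, boss up, at (372,380). The top view has the base at (311,216), the barrel at (390,261), the cap at (451,230) and the rack at (178,228). I'll zoom in to measure.

```bash
cat > h.py <<'E'
import cv2,numpy as np
def crop(img,x,y,w,h,s,fn):
    o=cv2.resize(img[y:y+h,x:x+w],None,fx=s,fy=s,interpolation=cv2.INTER_CUBIC)
    o=cv2.convertScaleAbs(o,alpha=1.6,beta=10)
    for i in range(0,w,10):
        cv2.line(o,(i*s,0),(i*s,4),(0,255,255),1)
        if i%20==0: cv2.putText(o,str(x+i),(i*s,14),0,.35,(0,255,255),1)
    for i in range(0,h,10):
        cv2.line(o,(0,i*s),(4,i*s),(0,255,255),1)
        if i%20==0: cv2.putText(o,str(y+i),(4,i*s+4),0,.35,(0,255,255),1)
    cv2.imwrite(fn,o)
def pix2w(c,u,v,z):
    d=c["R"].T@np.array([(u-c["cx"])/c["fx"],(v-c["cy"])/c["fy"],1]); o=-c["R"].T@c["t"]
    return o+d*(z-o[2])/d[2]
def proj(c,X):
    p=np.asarray(X)@c["R"].T+c["t"]; return np.stack([c["fx"]*p[...,0]/p[...,2]+c["cx"],c["fy"]*p[...,1]/p[...,2]+c["cy"]],-1)
E
python3 - <<'E'
import cv2
from h import *
t=cv2.imread("pics/top0.png"); s=cv2.imread("pics/side0.png")
crop(t,265,170,200,110,4,"pics/c1.png")
crop(s,290,225,110,170,3,"pics/c2.png")
crop(t,125,190,110,80,6,"pics/c3.png")
crop(s,255,125,90,90,6,"pics/c4.png")
E
```

```text
(no output)
```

View pics/c1.png

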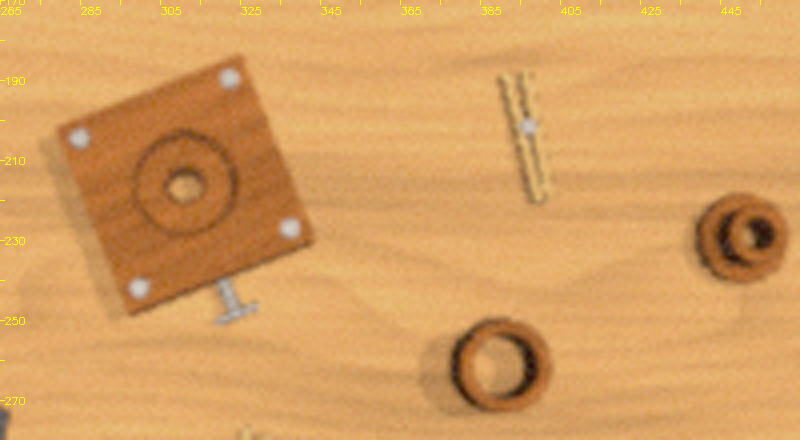

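View pics/c2.png

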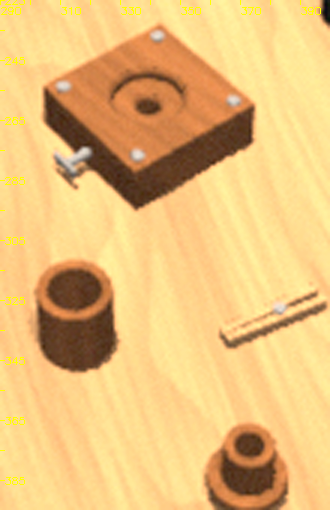

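View pics/c3.png

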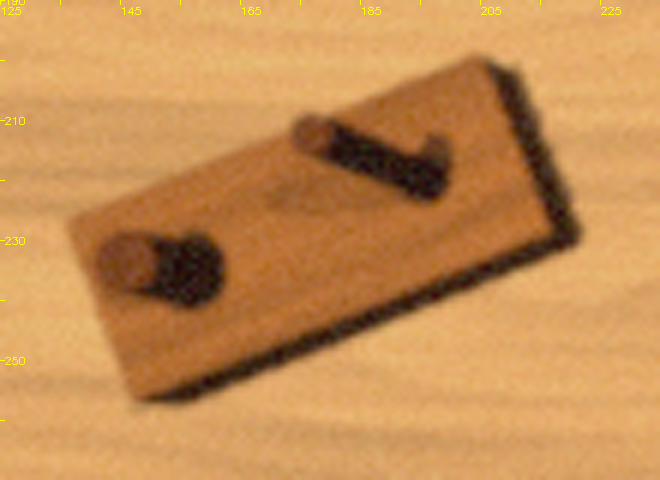

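View pics/c4.png

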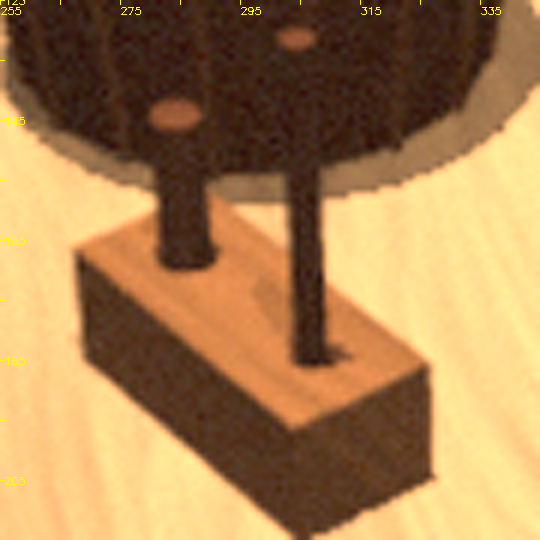

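Run:
```python
from h import *
from station import cams
T=cams.read_camera("top");S=cams.read_camera("side")
import numpy as np
bt=np.array([[279.5,202.5],[325.2,183.5],[343.5,230.2],[298,248.5]]);bs=np.array([[304.7,255],[344,233.3],[374.7,259.7],[335.3,281.7]])
o=0.4
for a,b in zip(bt,bs): print('base',pix2w(T,*(a-o),.04).round(4),pix2w(S,*(b-o),.04).round(4))
a=np.array([pix2w(T,*(p-o),.04) for p in bt]);b=np.array([pix2w(S,*(p-o),.04) for p in bs])
print(a.mean(0),b.mean(0),np.linalg.norm(a-np.roll(a,1,0),axis=1),np.linalg.norm(b-np.roll(b,1,0),axis=1))
for n,p,q,z in (("barrel",(391,261.2),(314.8,320.3),.055),("cap",(453,228.75),(373.2,373.4),.048),("flange",(450.5,229.75),None,.018),("spin",(177.3,212.2),(304.3,131.3),.21),("thick",(146.2,233.7),(284.3,144),.13),("pocket",(311.4,215.6),None,.04)):
    print(n,pix2w(T,*(np.array(p)-o),z).round(4), None if q is None else pix2w(S,*(np.array(q)-o),z).round(4))
```

```text
base [0.6127 0.0759 0.04  ] [0.5108 0.0348 0.04  ]
base [ 0.6552 -0.0234  0.04  ] [0.6135 0.0795 0.04  ]
base [ 0.5532 -0.0639  0.04  ] [ 0.6537 -0.0208  0.04  ]
base [0.5127 0.0346 0.04  ] [ 0.554  -0.0606  0.04  ]
[0.58343521 0.00580626 0.04      ] [0.58299786 0.0082296  0.04      ] [0.1082242  0.10802526 0.10968691 0.10649268] [0.10472966 0.11206074 0.10807086 0.10741601]
barrel [ 0.4865 -0.165   0.055 ] [ 0.4849 -0.1617  0.055 ]
cap [ 0.5575 -0.2996  0.048 ] [ 0.5571 -0.3021  0.048 ]
flange [ 0.5576 -0.3017  0.018 ] None
spin [0.5717 0.252  0.21  ] [0.5698 0.2577 0.21  ]
thick [0.5365 0.3352 0.13  ] [0.5352 0.3407 0.13  ]
pocket [0.5845 0.0061 0.04  ] None
```

```bash
cat >> h.py <<'E'
def circ(x,y,z,r,n=72):
    a=np.linspace(0,2*np.pi,n); return np.stack([x+r*np.cos(a),y+r*np.sin(a),np.full(n,z)],1)
def ov(c,img,x,y,w,h,s,fn,polys):
    o=cv2.resize(img[y:y+h,x:x+w],None,fx=s,fy=s,interpolation=cv2.INTER_CUBIC)
    o=cv2.convertScaleAbs(o,alpha=1.6,beta=10)
    for P in polys:
        p=((proj(c,np.array(P))-[x,y]+.5)*s-.5)
        cv2.polylines(o,[np.round(p*16).astype(np.int32)],False,(0,255,0),1,cv2.LINE_AA,4)
    cv2.imwrite(fn,o)
def barrel(x,y,z=0): return [circ(x,y,z+.055,.025),circ(x,y,z+.055,.0175),circ(x,y,z,.025)]
def cap(x,y,z=0): return [circ(x,y,z+.048,.016),circ(x,y,z+.048,.009),circ(x,y,z+.018,.025)]
def spin(x,y,z=.01): return [circ(x,y,z+.2,.007),[[x,y,z+.2],[x,y,.06]],circ(x,y,.06,.007)]
def base(x,y,yaw):
    R=np.array([[np.cos(yaw),-np.sin(yaw)],[np.sin(yaw),np.cos(yaw)]])
    k=np.array([[1,1],[-1,1],[-1,-1],[1,-1],[1,1]])*.055@R.T+[x,y]
    return [np.c_[k,np.full(5,.04)],circ(x,y,.04,.0295),circ(x,y,.03,.012)]
E
cat > o.py <<'E'
from h import *
from station import cams
T=cams.read_camera("top");S=cams.read_camera("side")
P=base(.5835,.007,np.arctan2(.0425,.0993)-0 if 0 else np.radians(22.5))+barrel(.4857,-.1634)+cap(.5573,-.3012)+spin(.5708,.2548)
ov(T,T["img"],265,170,200,110,4,"pics/o1.png",P)
ov(S,S["img"],290,225,110,170,4,"pics/o2.png",P)
ov(T,T["img"],125,190,110,80,6,"pics/o3.png",P)
ov(S,S["img"],255,125,90,90,6,"pics/o4.png",P)
E
python3 o.py
```

```text
(no output)
```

View pics/o1.png

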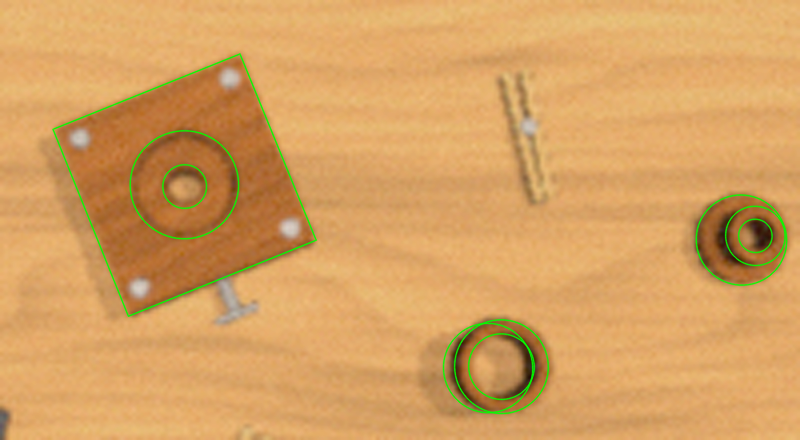

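View pics/o2.png

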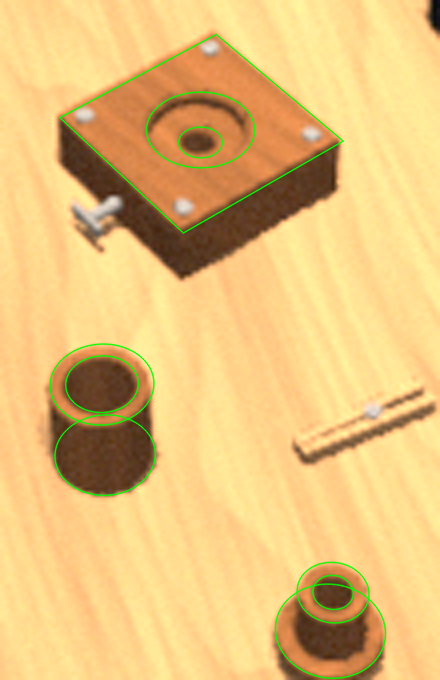

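View pics/o3.png

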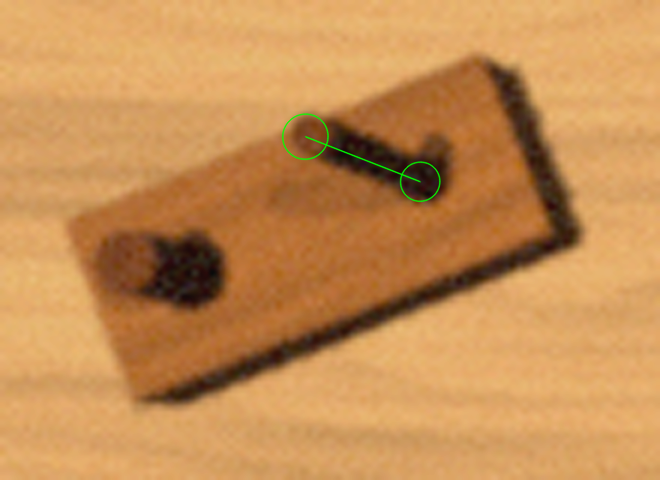

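View pics/o4.png

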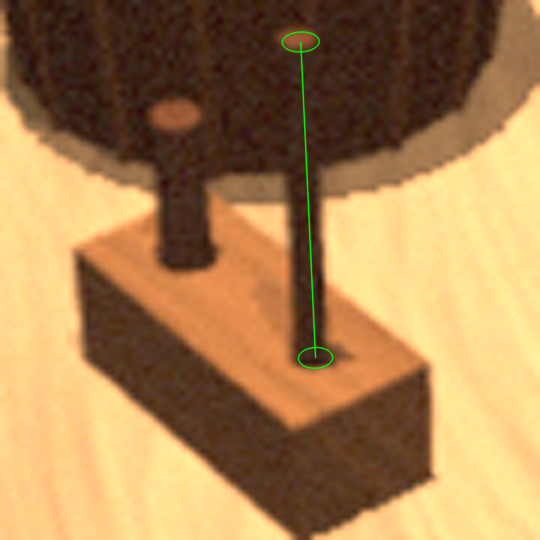

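```bash
cat >> h.py <<'E'
from scipy.spatial.transform import Rotation as Ro
def rv(deg):
    a=np.radians(deg); x=np.array([np.cos(a),np.sin(a),0]); y=np.array([0,0,-1.]); return Ro.from_matrix(np.stack([x,y,np.cross(x,y)],1)).as_rotvec()
E
python3 - <<'E'
from h import *
from station import bot
print(Ro.from_rotvec(bot.get_state()["tcp_rot"]).as_matrix().round(3))
for n,p in (("bar",(.4857,-.1634,.02)),("base",(.5835,.007,.05)),("cap",(.557,-.301,.022)),("spinhi",(.571,.255,.32)),("spin",(.571,.255,.15)),("basehi",(.5835,.007,.3))):
    for d in (-67.5,-157.5,22.5,112.5):
        q=bot.inverse_kinematics(np.array(p),rv(d)); print(n,d,None if q is None else q.round(2))
E
```

```text
[[ 0.306 -0.     0.952]
 [-0.952  0.     0.306]
 [-0.001 -1.    -0.   ]]
bar -67.5 [ 0.59  0.25 -0.39  1.97  0.12  0.94 -1.04]
bar -157.5 [ 0.46  0.24 -0.25  1.98  0.07  0.93 -2.57]
bar 22.5 [ 0.69  0.27 -0.5   1.97  0.16  0.94  0.5 ]
bar 112.5 [ 1.17  0.44 -1.09  1.95  0.46  1.03  1.83]
base -67.5 [ 0.43  0.39 -0.63  1.77  0.26  1.06 -1.47]
base -157.5 [-0.99  0.63  1.22  1.84 -0.65  1.15 -2.3 ]
base 22.5 [ 0.47  0.4  -0.68  1.77  0.28  1.07  0.08]
base 112.5 [ 0.76  0.57 -1.09  1.76  0.55  1.16  1.47]
cap -67.5 [ 0.6   0.45 -0.22  1.68  0.11  1.02 -0.84]
cap -157.5 [ 0.46  0.44 -0.04  1.69  0.02  1.01 -2.34]
cap 22.5 [ 0.77  0.48 -0.44  1.67  0.23  1.04  0.65]
cap 112.5 [ 1.21  0.72 -1.1   1.65  0.68  1.2   1.92]
spinhi -67.5 [ 0.27  0.44 -1.11  1.28  0.39  1.65 -1.94]
spinhi -157.5 None
spinhi 22.5 [ 0.21  0.4  -0.98  1.28  0.33  1.63 -0.33]
spinhi 112.5 [ 0.27  0.44 -1.1   1.28  0.39  1.65  1.21]
spin -67.5 [ 0.21  0.47 -0.94  1.55  0.39  1.32 -1.95]
spin -157.5 [ 0.37  0.62 -1.24  1.55  0.59  1.4   2.63]
spin 22.5 [ 0.32  0.55 -1.13  1.55  0.51  1.36 -0.46]
spin 112.5 [ 0.31  0.54 -1.1   1.55  0.48  1.35  1.13]
basehi -67.5 [ 0.46  0.22 -0.66  1.44  0.14  1.53 -1.37]
basehi -157.5 [-1.05  0.31  1.22  1.5  -0.29  1.53 -2.58]
basehi 22.5 [ 0.5   0.23 -0.72  1.43  0.15  1.53  0.19]
basehi 112.5 [ 0.77  0.33 -1.1   1.42  0.29  1.56  1.65]
```

Run:
```python
from h import *
from station import bot,cams
def st(m):
    s=bot.get_state(); print(m,round(s["time_s"],2),s["position"].round(4),s["wrist_force"].round(2),round(s["finger_gap"],4))
p=np.array([.4857,-.1634,.020])
bot.movep(p+[0,0,.08],rv(-67.5)); st("above")
r=bot.move_straight(p,rate=.12,threshold=12); st(r)
bot.clamp(); st("cl")
bot.let_go(); st("open")
bot.movep(p,rv(22.5)); st("rot")
bot.clamp(); st("cl2")
for n in("top","side"):
    c=cams.read_camera(n); cv2.imwrite(f"pics/{n}1.png",c["img"])
    ov(c,c["img"],*((350,220,80,80) if n=="top" else (280,280,80,80)),6,f"pics/b_{n}.png",barrel(p[0],p[1]))
```

```text
above 2.27 [ 0.4856 -0.1646  0.1001] [0.13 0.37 0.07] 0.0874
False 3.09 [ 0.4862 -0.1636  0.0206] [-0.8   0.23 -1.06] 0.087
cl 3.83 [ 0.4858 -0.1635  0.0201] [-0.16  0.21  1.1 ] 0.0489
open 4.75 [ 0.4857 -0.1634  0.02  ] [-0.21 -0.78  1.56] 0.0866
rot 6.1 [ 0.4857 -0.1634  0.02  ] [-0.57  0.68 -0.28] 0.0871
cl2 6.84 [ 0.4857 -0.1634  0.02  ] [-0.25  0.06  1.08] 0.0485
```

View pics/b_top.png

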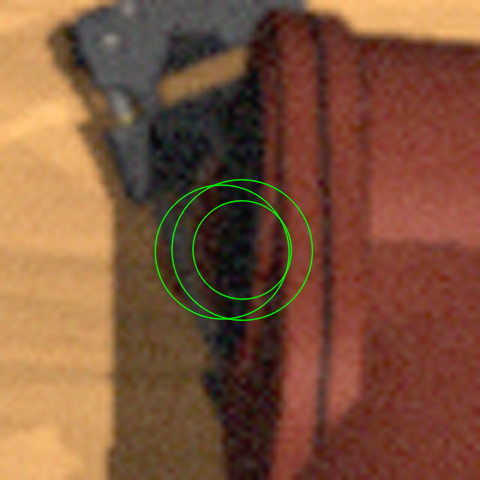

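View pics/b_side.png

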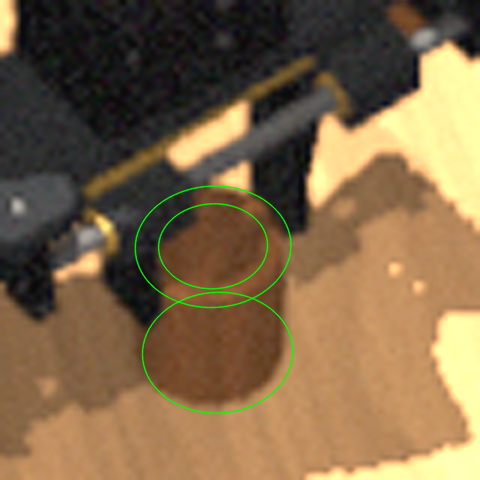

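Now the barrel is centred in the jaws, and both wireframes fit to about 1 mm. The averaged-camera position looks good, so I'll place it.

```bash
cat >> h.py <<'E'
def st(m):
    from station import bot
    s=bot.get_state(); print(m,round(s["time_s"],2),s["position"].round(4),s["wrist_force"].round(2),round(s["finger_gap"],4)); return s
E
python3 - <<'E'
from h import *
from station import bot,cams
p=np.array([.4857,-.1634,.020]); b=np.array([.5835,.007,0])
bot.move_straight(p+[0,0,.07],rate=.15); st("lift")
bot.movep(b+[0,0,.075],rv(22.5)); st("over")
r=bot.move_straight(b+[0,0,.047],rate=.04,threshold=10); st(r)
for n in("top","side"):
    c=cams.read_camera(n); cv2.imwrite(f"pics/{n}2.png",c["img"])
    ov(c,c["img"],*((270,170,90,90) if n=="top" else (290,210,100,90)),6,f"pics/p_{n}.png",[])
E
```

```text
lift 7.56 [ 0.4852 -0.1634  0.0894] [-0.03  0.37 -2.21] 0.0489
over 8.37 [0.5828 0.0066 0.0738] [ 0.51 -0.97 -1.91] 0.0488
True 8.97 [0.5834 0.0063 0.0499] [-1.16  0.51  6.22] 0.0487
```

View pics/p_side.png

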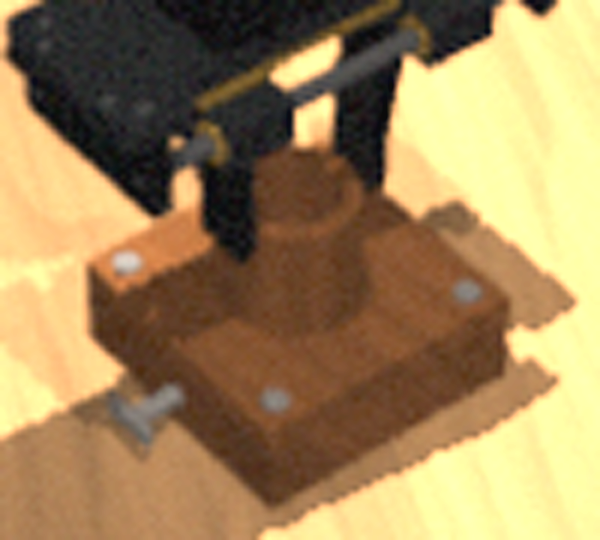

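Contact came at TCP z 0.0499 (0.050 expected), and the picture shows the barrel standing in the pocket. Release it and go for the cap, also clamping that twice to centre it.

Run:
```python
from h import *
from station import bot,cams
b=np.array([.5835,.007,0]); k=np.array([.5573,-.3012,.0235])
bot.let_go(); st("open")
bot.move_straight(b+[0,0,.13],rate=.15)
bot.movep(k+[0,0,.07],rv(22.5)); st("above")
for n in("top","side"):
    c=cams.read_camera(n); cv2.imwrite(f"pics/{n}3.png",c["img"])
    ov(c,c["img"],*((270,170,90,90) if n=="top" else (290,210,100,90)),6,f"pics/q_{n}.png",barrel(.5834,.0065,.03)[:2]+base(.5835,.007,np.radians(22.5))[:2])
r=bot.move_straight(k,rate=.1,threshold=12); st(r)
bot.clamp(); st("cl")
bot.let_go()
bot.movep(k,rv(-67.5))
bot.clamp(); st("cl2")
```

```text
open 9.99 [0.5829 0.0064 0.0495] [-0.34 -0.04 -0.12] 0.087
above 11.87 [ 0.5582 -0.2989  0.0936] [1.15 0.17 0.22] 0.0871
False 12.82 [ 0.5578 -0.3013  0.0241] [0.56 0.69 0.03] 0.0869
cl 14.34 [ 0.5573 -0.3012  0.0235] [0.36 0.68 0.51] 0.0002
cl2 18.68 [ 0.5573 -0.3012  0.0235] [ 1.54 -0.98  0.64] 0.0003
```

View pics/q_side.png

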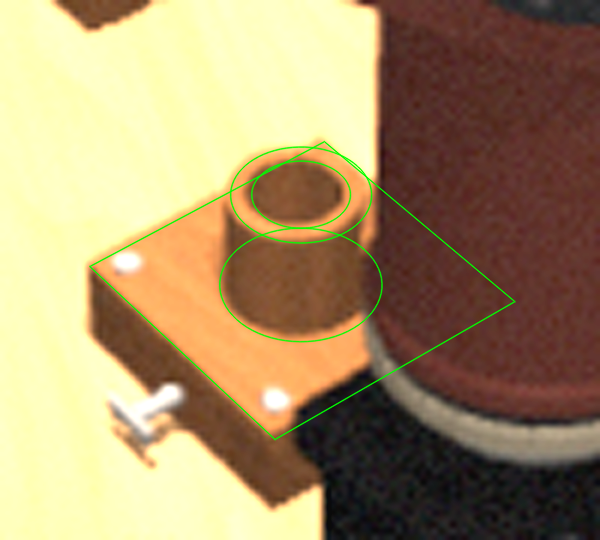

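View pics/q_top.png

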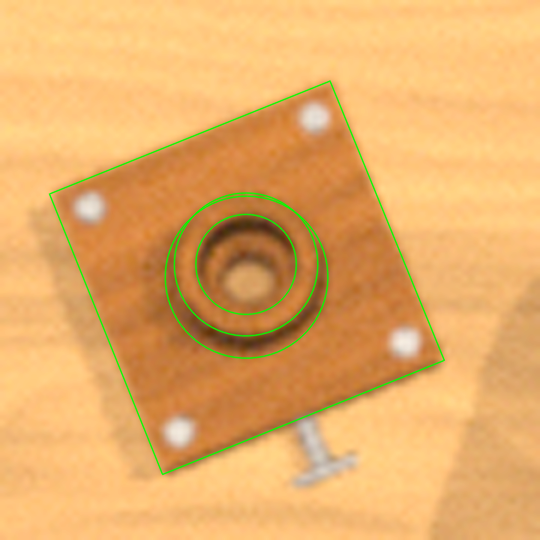

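The barrel is seated. The jaws closed on nothing at the cap, though (gap 0.2 mm), so I need to look.

Run:
```python
from h import *
from station import bot,cams
for n in("top","side"):
    c=cams.read_camera(n); cv2.imwrite(f"pics/{n}4.png",c["img"])
    ov(c,c["img"],*((390,170,120,100) if n=="top" else (310,320,130,100)),6,f"pics/r_{n}.png",cap(.5573,-.3012))
```

```text
(no output)
```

View pics/r_side.png

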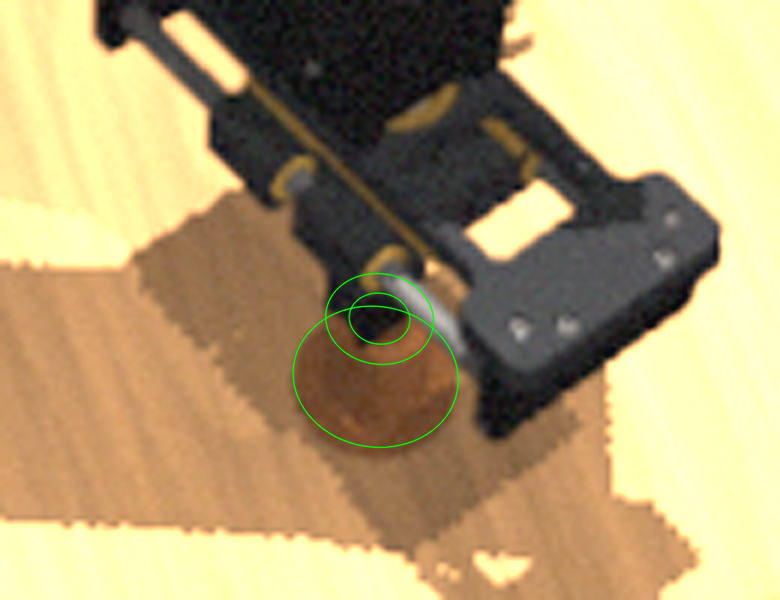

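View pics/top4.png

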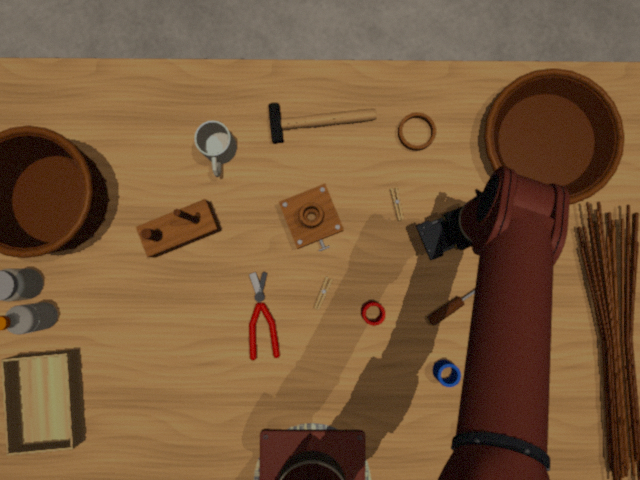

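Cap and wireframe still agree, but the gap reading and the picture conflict. I'll open, rise and look.

Run:
```python
from h import *
from station import bot,cams
for n in("top","side"):
    c=cams.read_camera(n); print(n,(proj(c,np.array([.5573,-.3012,.0235])))) 
bot.let_go(); st("open")
bot.move_straight(np.array([.5573,-.3012,.16]),rate=.2); st("up")
for n in("side",):
    c=cams.read_camera(n); cv2.imwrite(f"pics/{n}5.png",c["img"])
    ov(c,c["img"],*(310,290,130,100),6,f"pics/s_{n}.png",cap(.5573,-.3012)); print(proj(c,np.array([.5573,-.3012,.16])))
```

```text
top [450.48879067 229.31327938]
side [372.21815821 380.37408837]
open 20.4 [ 0.5573 -0.3012  0.0235] [-0.41 -0.11  0.26] 0.0872
up 21.23 [ 0.5566 -0.3009  0.1586] [ 1.23 -0.2  -0.14] 0.0869
[375.49655085 333.46499562]
```

View pics/s_side.png

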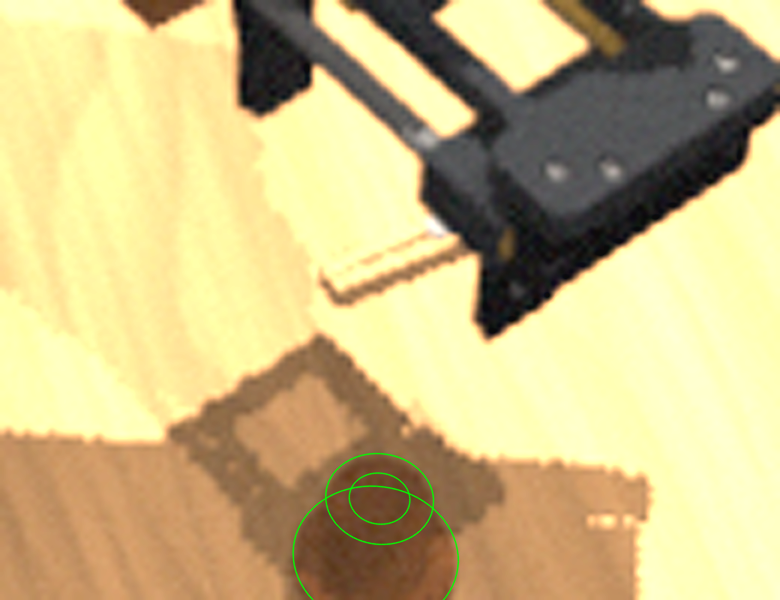

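View pics/side5.png

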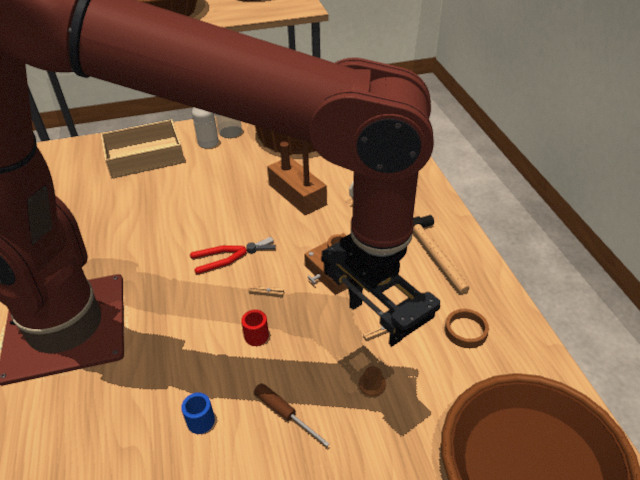

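Run:
```python
from h import *
from station import bot,cams
s=bot.get_state(); print(s["position"],Ro.from_rotvec(s["tcp_rot"]).as_matrix().round(3))
cs={n:cams.read_camera(n) for n in("top","side")}
def fing(p,d,half,th=.015):
    a=np.radians(d);x=np.array([np.cos(a),np.sin(a),0]);y=np.array([-np.sin(a),np.cos(a),0]);o=[]
    for sg in(-1,1):
        q=[p+sg*x*h+w*y for h,w in((half,.0095),(half+th,.0095),(half+th,-.0095),(half,-.0095),(half,.0095))]
        o.append(q); o+= [[v,v+[0,0,.05]] for v in q[:4]]
    return o
c=cs["side"]
ov(c,cv2.imread("pics/side2.png"),290,210,100,90,6,"pics/f1.png",fing(np.array([.5834,.0063,.0499]),22.5,.025))
ov(c,c["img"],310,270,130,100,6,"pics/f2.png",fing(s["position"],-67.5,.0435))
c=cs["top"]; cv2.imwrite("pics/top6.png",c["img"])
ov(c,c["img"],390,170,120,100,6,"pics/f3.png",fing(s["position"],-67.5,.0435))
```

```text
[ 0.55638679 -0.30080456  0.15814983] [[ 0.383 -0.002  0.924]
 [-0.924  0.001  0.383]
 [-0.002 -1.    -0.002]]
```

View pics/f1.png

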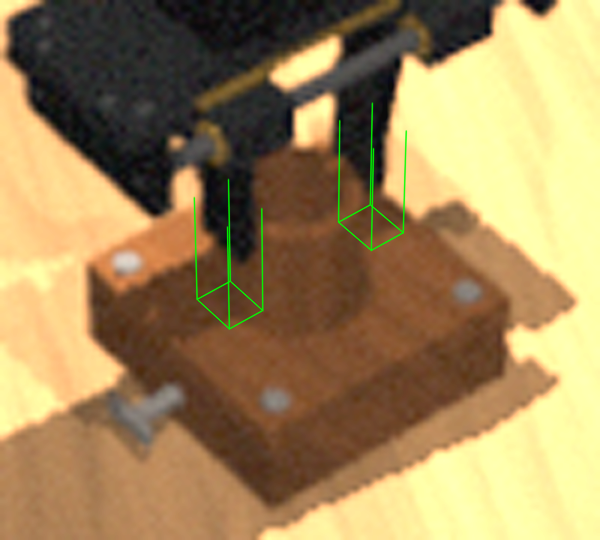

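View pics/f2.png

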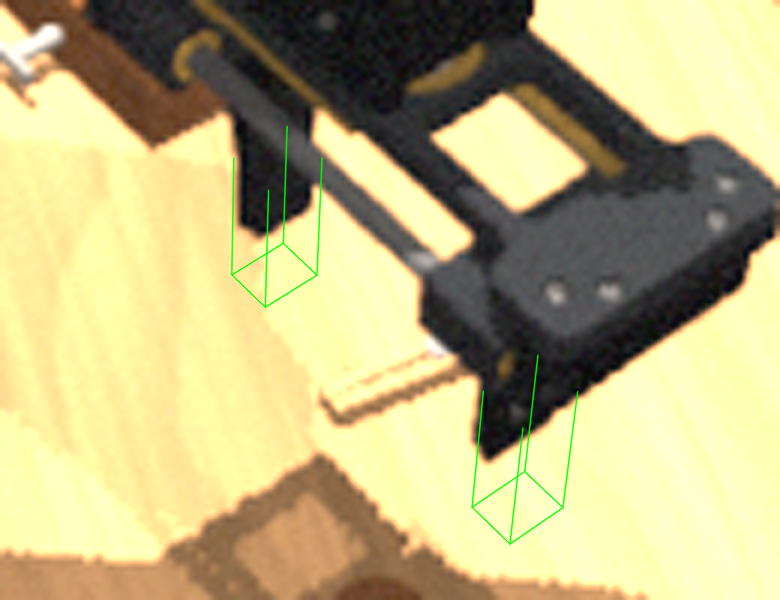

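View pics/f3.png

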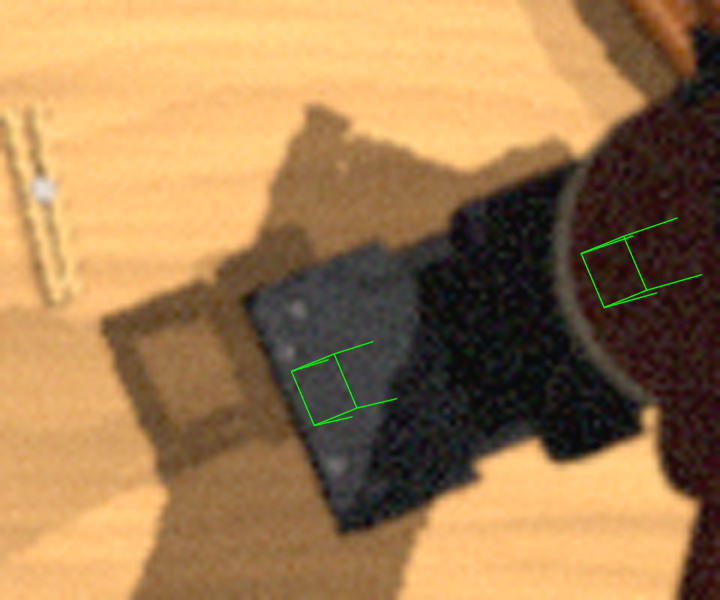

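The visible fingertips are about 30 mm above where the TCP says they should be. That also explains the jaws closing over the 48 mm boss at TCP z 0.0235, and why the barrel was held only by its top edge. I'll touch the table with the open fingers around the cap to measure the offset.

Run:
```python
from h import *
from station import bot,cams
k=np.array([.5573,-.3012,0])
bot.move_straight(k+[0,0,.012],rate=.2,threshold=10); st("pre")
try:
    r=bot.move_straight(k+[0,0,-.038],rate=.04,threshold=6); s=st(r)
except bot.PlanningError as e: print("PE",e)
```

```text
pre 22.27 [ 0.5582 -0.3015  0.0131] [-0.13 -0.28  0.73] 0.0871
True 23.18 [ 0.5571 -0.3011 -0.0259] [-2.09  1.67 10.97] 0.0869
```

Contact at TCP z −0.0259, so the real fingertips sit about 25.7 mm above the reported TCP. I'll correct for that and grasp the cap.

Run:
```python
from h import *
from station import bot,cams
k=np.array([.5573,-.3012,-.004])
bot.move_straight(k,rate=.1)
bot.clamp(); s=st("cl")
if s["finger_gap"]<.02: raise SystemExit
bot.let_go()
bot.movep(k,rv(22.5)); st("rot")
bot.clamp(); s=st("cl2")
if s["finger_gap"]<.02: raise SystemExit
bot.move_straight(k+[0,0,.10],rate=.2); st("lift")
b=np.array([.5831,.0065,0])
bot.movep(b+[0,0,.095],rv(22.5)); st("over")
for n in("top","side"):
    c=cams.read_camera(n); cv2.imwrite(f"pics/{n}7.png",c["img"])
c=cams.read_camera("side"); ov(c,c["img"],290,180,100,110,6,"pics/g_side.png",cap(.5831,.0065,.099)+barrel(.5831,.0065,.03))
```

```text
cl 24.51 [ 0.5573 -0.3013 -0.004 ] [-0.07  0.14 -0.29] 0.0308
rot 26.94 [ 0.5573 -0.3012 -0.004 ] [0.7  1.15 0.71] 0.087
cl2 27.9 [ 0.5573 -0.3012 -0.004 ] [-0.22 -0.47 -0.57] 0.0304
lift 28.55 [ 0.5566 -0.3011  0.0949] [-1.02 -0.09 -0.92] 0.0305
over 29.73 [0.5832 0.0044 0.0945] [ 0.81 -0.24 -0.66] 0.0309
```

View pics/g_side.png

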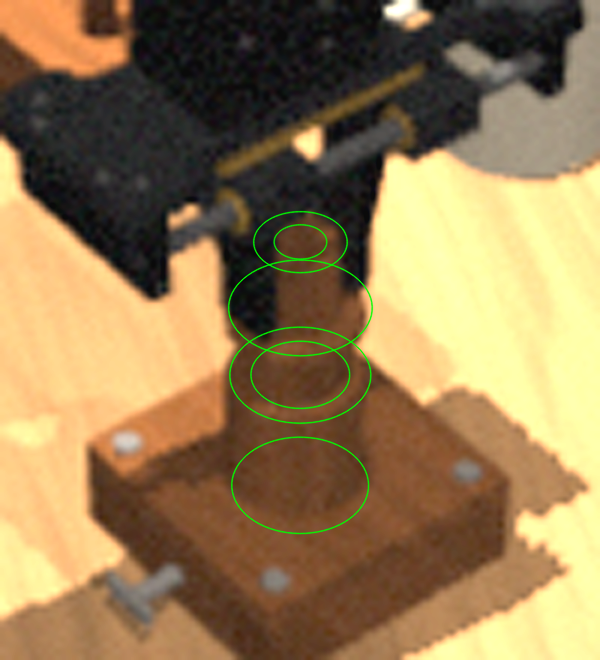

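Run:
```python
from h import *
from station import bot,cams
b=np.array([.5823,.0067,0])
offs=[(0,0),(.001,0),(0,.0012),(0,-.0012),(-.0012,0)]
for o in offs:
    q=b+[o[0],o[1],0]
    bot.move_straight(q+[0,0,.086],rate=.1)
    r=bot.move_straight(q+[0,0,.068],rate=.03,threshold=10); s=st((o,r))
    if s["position"][2]<.0735: break
c=cams.read_camera("side"); ov(c,c["img"],290,180,100,110,6,"pics/i_side.png",[])
```

```text
((0, 0), True) 30.65 [0.5824 0.0067 0.0707] [-0.87 -0.86  5.13] 0.0304
```

View pics/i_side.png

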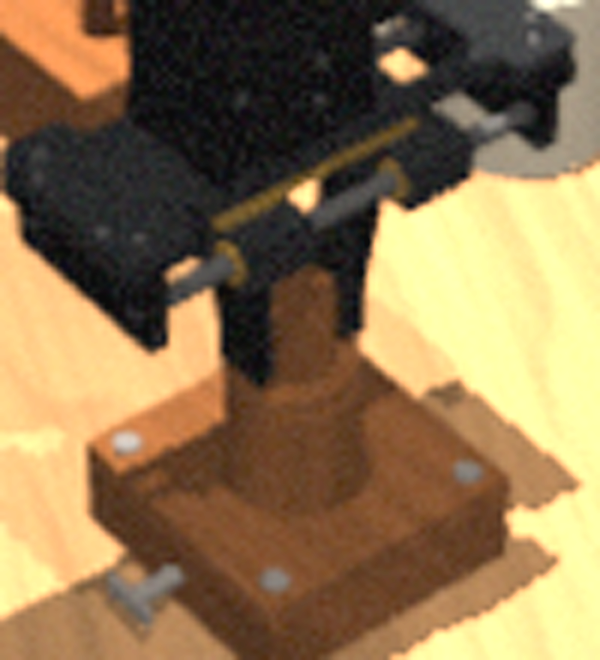

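The cap went home: stopped at 0.0707 against 0.071 expected, and the flange rests on the barrel in the picture. Release and fetch the spindle.

Run:
```python
from h import *
from station import bot,cams
b=np.array([.5823,.0067,0]); k=np.array([.5708,.2548,0])
bot.let_go(); st("open")
bot.move_straight(b+[0,0,.225],rate=.25)
bot.movep(k+[0,0,.225],rv(112.5)); st("above")
for n in("top","side"):
    c=cams.read_camera(n); cv2.imwrite(f"pics/{n}8.png",c["img"])
    ov(c,c["img"],*((270,170,90,90) if n=="top" else (290,200,100,90)),6,f"pics/j_{n}.png",cap(.5823,.0067,.075))
r=bot.move_straight(k+[0,0,.1293],rate=.1,threshold=6); s=st(r)
c=cams.read_camera("side"); ov(c,c["img"],240,90,110,110,6,f"pics/k_side.png",spin(*k[:2]))
```

```text
open 31.84 [0.5818 0.0066 0.0703] [-0.07  0.81 -0.39] 0.0868
above 33.58 [0.571  0.2533 0.2238] [ 0.31 -0.36 -0.48] 0.0872
False 34.79 [0.5711 0.2552 0.13  ] [-0.05 -0.1   0.14] 0.087
```

View pics/j_top.png

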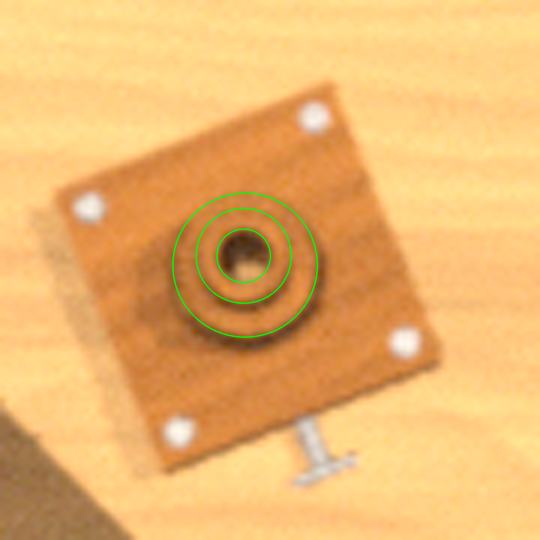

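View pics/j_side.png

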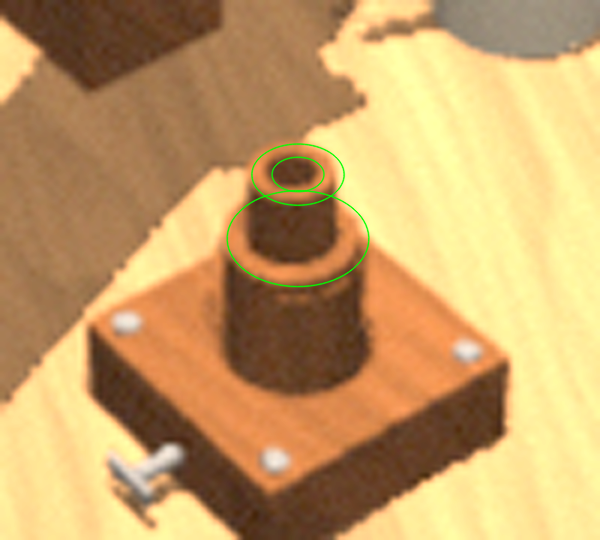

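View pics/k_side.png

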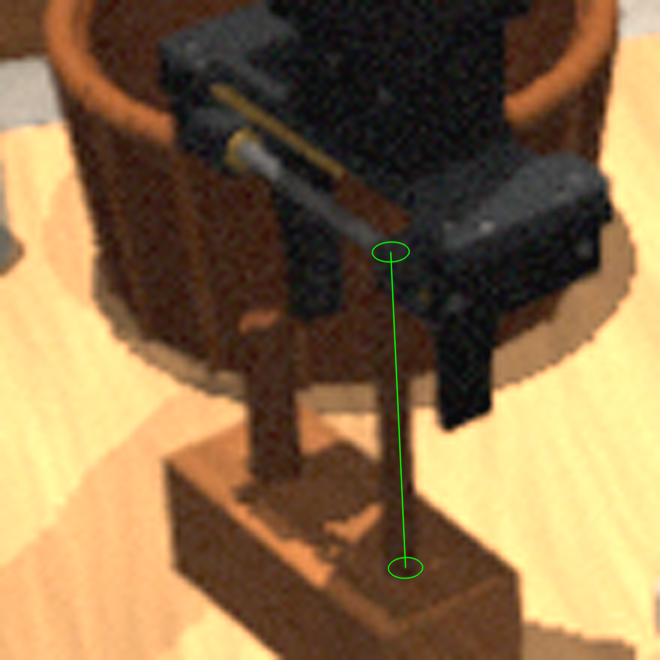

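The cap is fully home and concentric with its wireframe within about 1 px. The spindle is between the fingers, so clamp and lift.

Run:
```python
from h import *
from station import bot,cams
k=np.array([.5708,.2548,0]); b=np.array([.5820,.0066,0])
bot.clamp(); s=st("cl")
if s["finger_gap"]<.008: raise SystemExit
bot.move_straight(k+[0,0,.275],rate=.15); st("lift")
bot.movep(b+[0,0,.275],rv(112.5)); st("over"); bot.sleep(.2); s=st("over")
d=.1293-.01  # tcp - foot
f=s["position"][2]-d; print("foot z",f)
X=s["position"]
P=[[[X[0],X[1],f],[X[0],X[1],f+.2]],circ(X[0],X[1],f+.2,.007),circ(X[0],X[1],f+.01,.007),circ(X[0],X[1],f,.0045)]+cap(b[0],b[1],.075)
for n in("top","side"):
    c=cams.read_camera(n); cv2.imwrite(f"pics/{n}9.png",c["img"])
    ov(c,c["img"],*((260,170,110,90) if n=="top" else (280,120,110,130)),6 if n=="top" else 5,f"pics/l_{n}.png",P)
```

```text
cl 36.02 [0.5708 0.2548 0.1293] [ 0.28 -0.53 -0.18] 0.0132
lift 37.14 [0.5705 0.2545 0.274 ] [ 0.42 -1.19 -0.47] 0.0135
over 38.12 [0.5818 0.0084 0.275 ] [ 0.67  1.29 -0.49] 0.0133
over 38.32 [0.582  0.0086 0.2751] [-0.3  -0.32 -1.  ] 0.0129
foot z 0.15579577570598563
```

View pics/l_side.png

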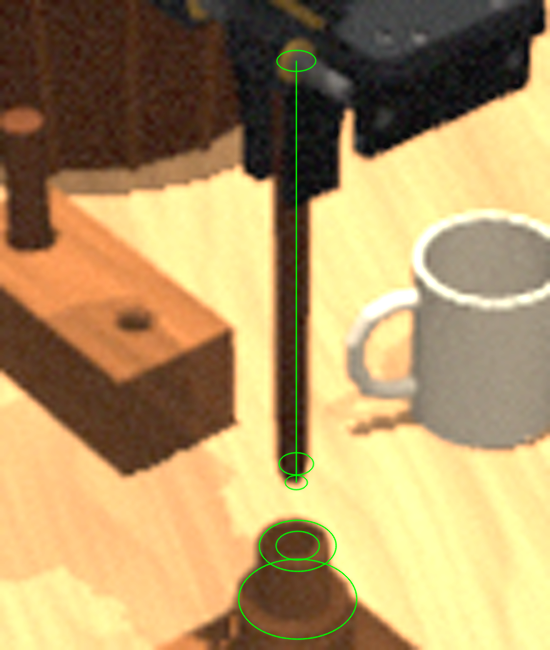

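View pics/l_top.png

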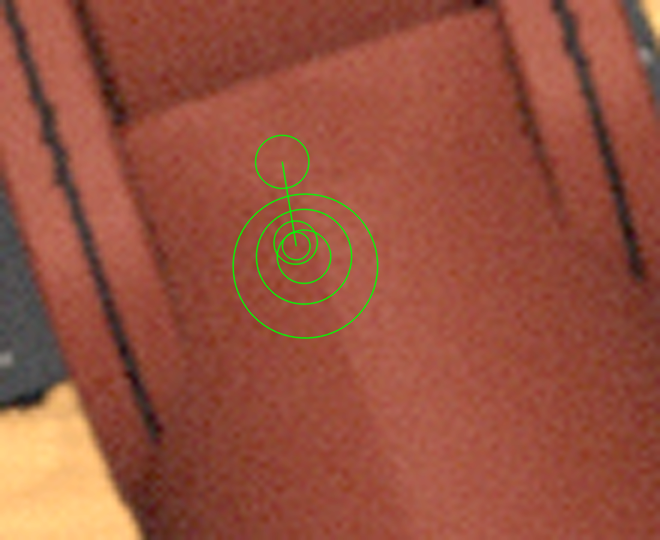

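From the side, the spindle hangs vertical and its axis lines up with the cap bore (both about 3 px left of their wireframes, so relative error is under 0.5 mm). The arm blocks the top view. Lower it with contact detection.

Run:
```python
from h import *
from station import bot,cams
b=np.array([.5820,.0066,0]); d=.1193
ok=False
for o in [(0,0),(.0012,.0005),(-.0012,-.0005),(-.0005,.0012),(.0005,-.0012)]:
    q=b+[o[0],o[1],0]
    bot.move_straight(q+[0,0,.13+d],rate=.1)
    r=bot.move_straight(q+[0,0,.015+d],rate=.05,threshold=5); s=st((o,r)); print("foot",s["position"][2]-d)
    if not r: ok=True;break
    if s["position"][2]-d<.11: break
bot.sleep(.3); s=st(ok); print(s["wrist_torque"].round(3))
X=s["position"];f=X[2]-d
P=[[[X[0],X[1],f],[X[0],X[1],f+.2]],circ(X[0],X[1],f+.2,.007),circ(X[0],X[1],.123,.009)]
c=cams.read_camera("side"); cv2.imwrite("pics/side10.png",c["img"]); ov(c,c["img"],280,150,110,130,5,"pics/m_side.png",P)
```

```text
((0, 0), False) 41.27 [0.5821 0.0066 0.1345] [-0.16  0.46  0.08] 0.0132
foot 0.015164362454459387
True 41.58 [0.582  0.0066 0.1343] [ 0.85 -0.5  -0.49] 0.0132
[ 0.052 -0.088  0.021]
```

View pics/m_side.png

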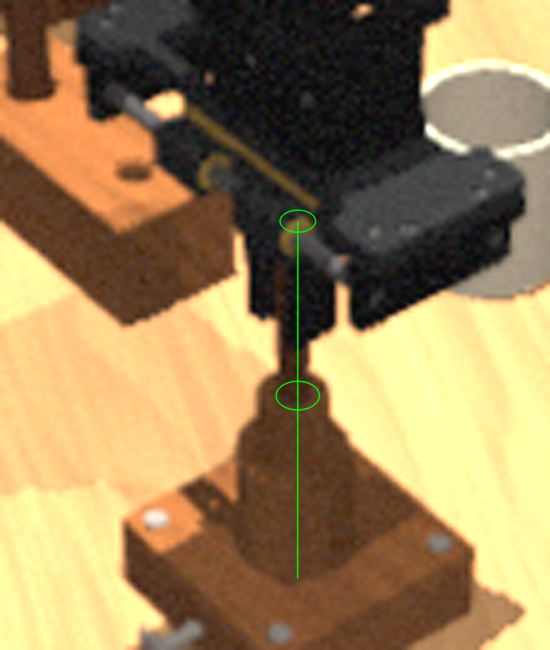

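Run:
```python
from h import *
from station import bot,cams
c=cams.read_camera("top"); cv2.imwrite("pics/top11.png",c["img"])
c=cams.read_camera("side"); cv2.imwrite("pics/side11.png",c["img"]); st("")
```

```text
41.73 [0.582  0.0066 0.1343] [ 0.03  0.66 -0.05] 0.0132
```

View pics/top11.png

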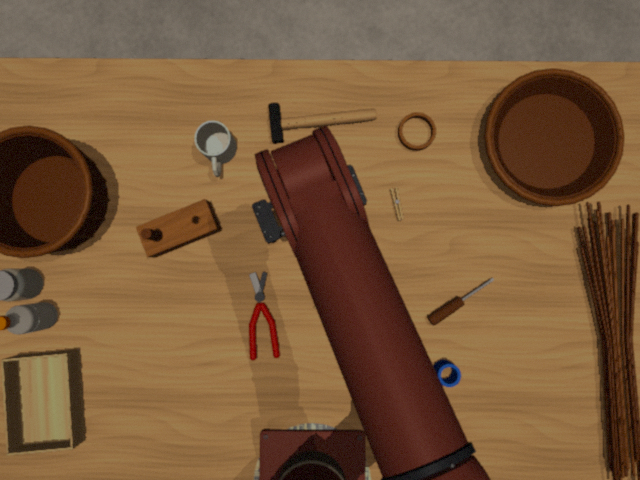

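View pics/side11.png

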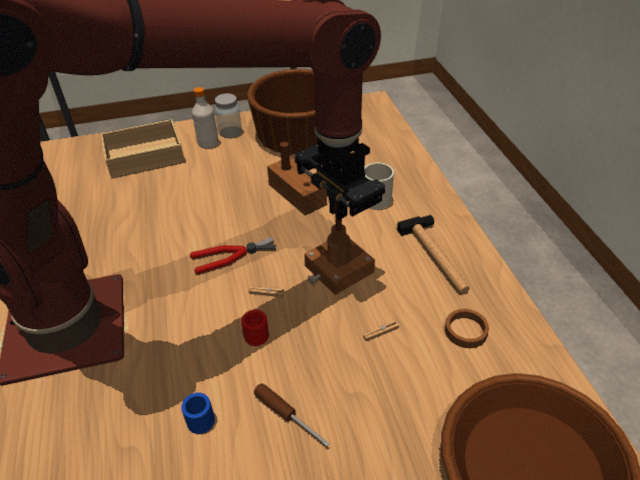

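The bystanders I can see sit at the same pixels as at the start (hoop (416,131), mug (213,140), pliers (262,315), thick rod (150,235) in the top view). The barrel, cap and spindle stand on the base at (340,245) in the side view.

```bash
python3 -c "
from station import bot
bot.hand_in(); print(bot.get_state()['time_s'])"
```

```text
the job is handed in; nothing more can be done
the job is handed in; nothing more can be done
```

The job is done and handed in at about 42 s. The barrel stands in the base's pocket, the cap is plugged home in it, and the gripper is holding the spindle upright through both.

- **Barrel:** it seated with contact at TCP z 0.0499 m (0.050 expected). Both cameras showed it standing square after release.
- **Cap:** the first two grasps closed on air. The real fingertips sit about 26 mm above the reported TCP, contrary to the spec; I found this in the images and measured it by touching the table. That also means the barrel had been gripped only near its top edge. With the correction, the cap went home at 0.0707 m (0.071 expected).
- **Spindle:** it went through the cap and into the base's hole with no contact above 5 N. The foot is at about 15 mm above the table by calculation, though the image suggested it could be about 3 mm higher. It is still held upright, with wrist forces under 1 N, which is noise level.
- **Bystanders:** the ones I could see had not moved; the arm hides part of the final top view. In the side view the spindle and cap both sat about 0.6 px left of where I predicted, a shared offset, so they were in line with each other.

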